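# Set the spring pressure of the loaded dowelling jig

### The arm

A 6-joint arm with a two-finger parallel gripper is mounted at the origin on the work surface. World frame = base frame: x ahead of the robot, y to its left, z up, the work surface at z = 0. Lengths are in m, angles in rad, forces in N, time in s.
With the tool pointing down it reaches from about 0.25 to 0.775 m from the base axis. Payload 4 kg.
Tool frame: the origin (TCP) lies midway between the tips of the shut fingers; the grasp point (between the pads) lies 19 mm behind it; z points along the fingers, x is the direction in which the jaws open and shut, and the axes are right-handed (so a half turn about z gives the same grasp; the last joint's range is limited). The gripper opens to 94 mm and grips with 3 to 60 N. Pads are 16 mm wide; open, the fingers measure 119 mm over their backs; the gripper's body (75 mm by 177 mm) begins 78 mm behind the grasp point.
Start: joints at [1.23, 0.087, 1.371, -0, 1.684, -0.103], TCP at [0.13, 0.535, 0.182] pointing down, gripper open.
Joint ranges: [-3.1, 3.1], [-0.76, 2.03], [0.27, 2.55], [-1.08, 4.22], [0.17, 2.65], [-2.57, 2.57]. Speed limits (rad/s): [2.79, 2.79, 3.14, 3.14, 3.14, 3.14].

### API

Orientations are given as [roll, pitch, yaw] about the fixed x, y, z axes, in that order (R = Rz(yaw) Ry(pitch) Rx(roll)).
In Python, from bench import robot, eyes, close_job gives the robot as it stands.
- The arm moves only by the shell command python3 -m jog 'ROWS'. ROWS is JSON, a list of rows, each a list of 3 entries, a list of its own where there are three numbers: the turn, a rotation vector about the tool's x, y, z in degrees, then the shift along the tool's x, y, z in mm, then the closure, from -1 (fully open) to 1 (shut). In form: [[[wx, wy, wz], [x, y, z], claw], ...]. A call has 1 to 5 rows; each row is the pose to reach, as a shift and turn from the pose commanded when the call began, along the tool's axes at that moment; what a row does not reach only later rows make up. A row lasts 1/10 s, in which the tool goes at most 50 mm and 8.59 degrees, less where a joint would pass 70% of its speed; a pose out of reach is approached as far as the arm can. A call with a gripper value outside its range is refused whole. The fingers move at their own pace and stop on an object; the grip force is fixed at half the most. Time passes only in rows, so rows that repeat a pose let the fingers close. It gives the time, the measured TCP pose, the force and the opening at its end, in the units of the state.
- robot.get_obs(): the state, without advancing time (a new reading comes with each control period).
- eyes.snapshot(name): name is "side" or "top"; returns (picture, depth): 400x640x3 uint8, red, green, blue; 400x640 float32, m along the optical axis (not along the pixel's ray), 0 where there is no reading.
- eyes.camera_params(name): a dict with "mtx" (3x3 intrinsics, pixels), "world_to_cam" (4x4, takes a point from world to camera coordinates). Camera axes: x right, y up, looking along -z (the intrinsics and any distortion apply to the point x, -y, -z); pixel columns grow to the right and rows downward; lengths in m; the calibration is good to about 2 mm. A picture is of the moment at which its call begins. camera_params takes no time and is no camera call.
- close_job(): hands the job in, once; it reports no verdict.
The state is a dict: "time": time; "joint_positions": joint angles; "qvel": joint speeds; "joint_torque": joint torques, N m; "tool_pos": TCP position; "ee_rot": TCP orientation; "wrist_force": force on the tool from outside, world axes, zero at the start; "wrist_torque": the same for the moment, N m; "width": finger opening in m.
Only numpy, scipy, OpenCV 4.12 (cv2) and the standard library are available. Lean on these libraries where they do the work, as an engineer would, in place of code of your own. Each camera call takes 0.05 s, during which the arm holds its last target. There are 200 camera calls.

### The job

Two identical spring clamping jigs stand on the chair maker's bench; one has a pale wooden corner block clamped in its nest, the other's nest is empty (the small dark offcuts lying on both plates do not count). On the jig that holds the block, turn the black knob clockwise until the tip of its sprung steel pointer arm stands at the set mark (the small dark rider on the scale), then let go. Work only with the knob: do not push the pointer arm, do not shift the rider, and leave the empty jig's setting as it is.

Things in the scene. Friction and masses are not known exactly. Their poses are not given: they have to be found in the camera images.
- knob_grip (a point): Black knob of the jig with the block: point on its vertical axis, 94 mm above the bench, half-way up its white-lined bar (50 long x 14 thick x 32 mm high, on a 48 mm disc whose top is 16 mm below this point). x runs along the bar, z up; turns with the knob. The rest of the jig is under 60 mm high. Clockwise from above winds it up; needs 0.2 N m, stays where left; the mark is 0.4 to 1.5 rad away.
- pointer: Sprung pointer arm of the same jig: flat steel bar, 29 mm above the bench, swinging about a vertical pivot with a coil spring round it. Origin on the pivot; x runs along the arm to its tip, 165 mm away; z up. The knob drives it by a cam: per 1 rad of knob clockwise it swings 0.30 rad clockwise seen from above (tip moves 50 mm).
- mark_point (a point): Set mark of the same jig: point of the dark steel rider (20 mm wide, small brass screw on top) locked on the scale's outer edge, 165 mm from the arm's pivot and 29 mm above the bench. The tip is at the mark when the arm points at it. The jig's base is a green 190 x 300 mm plate, fixed; the pale block (90 x 45 x 38 mm) is at one end, this scale at the other.
- spare_pointer_tip (a point): Tip of the pointer arm of the other, empty jig, which is of the same make and size. It must stay where it is.

How it is judged:
By the outcome, as a careful person would: the job done as asked, in the order asked, and still so for the second after the job is handed in, with the robot touching nothing.
It also fails if it takes over 32 s, if anything falls off the work surface, if the arm or the gripper's body presses on something with over 40 N, if the wrist force passes 120 N, or if a joint passes its speed limit or range.

## Working session

There is one attempt and no reset: what is moved stays moved. The work goes in short steps, Python scripts to look and compute and a shell command to move; the robot and the scene stay as the last step left them, time stands still between calls to the robot, and variables do not carry over. Pictures are saved under pics/ and viewed, about 8 in all and at most 12, crops included, and the job is handed in when it is done.

```bash
mkdir -p pics; cat > h.py <<'E'
import numpy as np, cv2
from bench import robot, eyes
def snap(n,f):
    p,d=eyes.snapshot(n); cv2.imwrite(f'pics/{f}.png',p[:,:,::-1]); np.savez(f'pics/{f}.npz',p=p,d=d); return p,d
def cam(n):
    c=eyes.camera_params(n); return np.array(c['mtx']),np.array(c['world_to_cam']),c
def ray(n,u,v,z):
    K,W,c=cam(n); q=np.linalg.inv(K)@[u,v,1]; dc=np.array([q[0],-q[1],-q[2]])
    R=W[:3,:3];o=-R.T@W[:3,3]; d=R.T@dc; return o+d*(z-o[2])/d[2]
def proj(n,P):
    K,W,c=cam(n); p=W[:3,:3]@np.array(P)+W[:3,3]; q=K@[p[0],-p[1],-p[2]]; return q[:2]/q[2]
E
python3 - <<'E'
from h import *
a,_=snap('top','t0'); b,_=snap('side','s0')
for n in('top','side'):
    K,W,c=cam(n); print(n,c.keys(),K.round(1).tolist(),(-W[:3,:3].T@W[:3,3]).round(3))
print(robot.get_obs())
E
```

```text
top dict_keys(['mtx', 'world_to_cam']) [[364.4, 0.0, 323.3], [0.0, 364.4, 200.3], [0.0, 0.0, 1.0]] [0.493 0.053 1.026]
side dict_keys(['mtx', 'world_to_cam']) [[424.3, 0.0, 324.4], [0.0, 424.3, 199.3], [0.0, 0.0, 1.0]] [ 0.491 -0.738  0.756]
{'time': 0.1, 'joint_positions': array([ 1.22991478e+00,  8.78930807e-02,  1.37206576e+00,  2.03563722e-05,
        1.68360448e+00, -1.03097376e-01]), 'qvel': array([-6.36600615e-05, -9.82727943e-04, -2.72402843e-03, -1.24134255e-03,
        7.92882880e-04, -1.19668521e-04]), 'joint_torque': array([ 1.22646867e-03, -3.41249299e+01, -3.03302658e+01,  7.19061820e-02,
        3.04320536e-02, -8.69444216e-05]), 'tool_pos': array([0.12937012, 0.53402374, 0.18063367]), 'ee_rot': array([-3.14136972e+00,  1.95811845e-03,  1.33301464e+00]), 'wrist_force': array([-0.10424625, -0.00305277,  0.16838854]), 'wrist_torque': array([-0.01213766,  0.03608474,  0.01370081]), 'width': 0.09388884425883838}
```

View pics/t0.png

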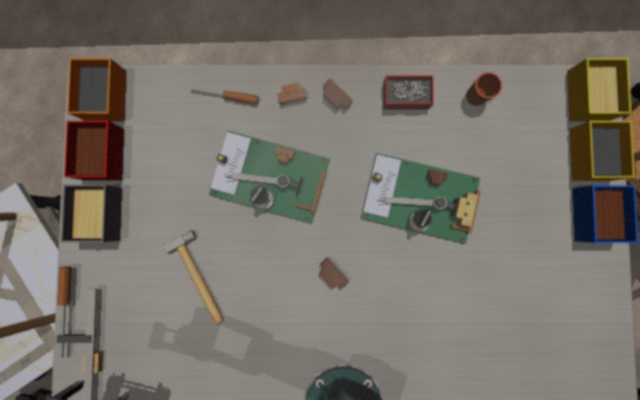

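View pics/s0.png

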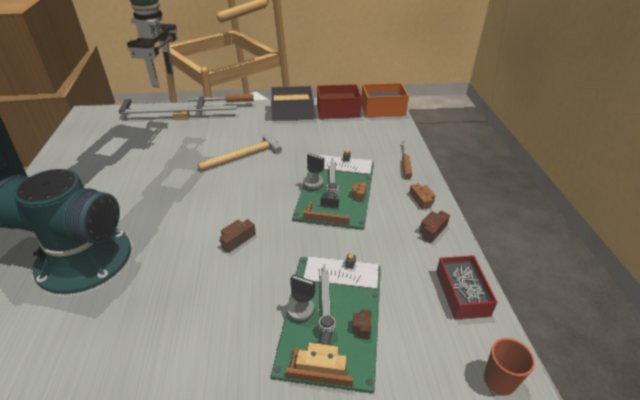

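The right-hand jig in the top view (the nearer one in the side view) holds the block at top (466,210). Its knob is near (420,218), its pivot near (440,203) and its rider near (377,177). I'll enlarge both views of it.

```bash
python3 - <<'E'
from h import *
t=cv2.imread('pics/t0.png');s=cv2.imread('pics/s0.png')
a=cv2.resize(t[145:250,355:490],None,fx=5.9,fy=5.6,interpolation=3)
a=cv2.resize(t[147:247,355:488],None,fx=6,fy=6,interpolation=3); cv2.imwrite('pics/tc.png',a)
b=cv2.resize(s[245:345,270:390],None,fx=6,fy=6,interpolation=3); cv2.imwrite('pics/sc.png',b)
E
```

```text
(no output)
```

View pics/tc.png

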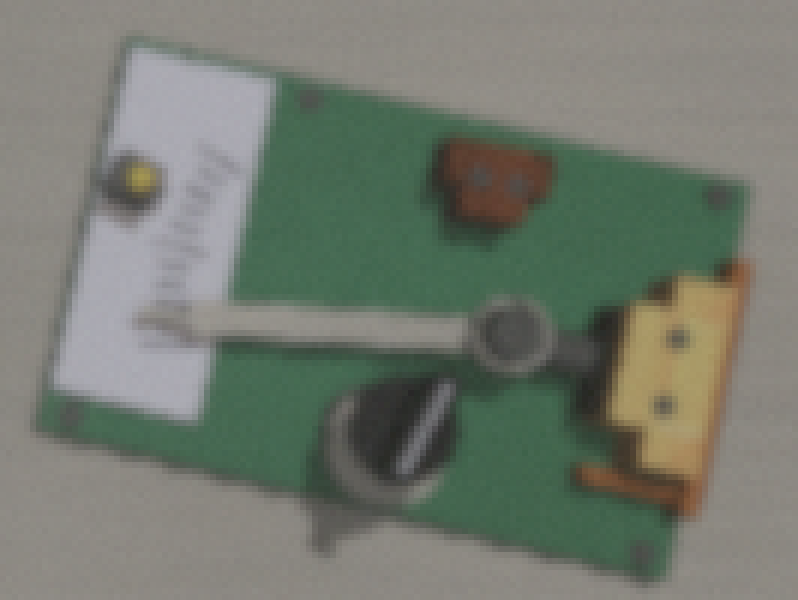

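View pics/sc.png

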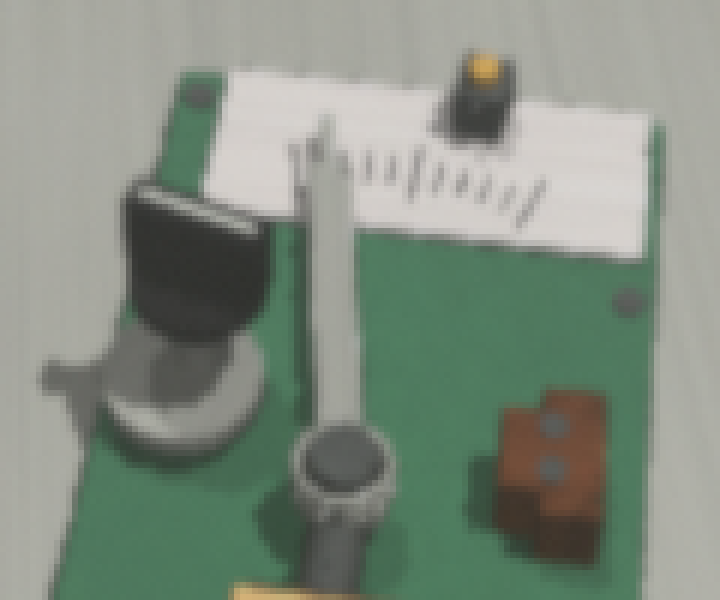

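```bash
cat >> h.py <<'E'
def tri(pt,ps):
    A=[];b=[]
    for n,(u,v) in(('top',pt),('side',ps)):
        o=ray(n,u,v,2.);e=ray(n,u,v,0.);d=(e-o)/np.linalg.norm(e-o);M=np.eye(3)-np.outer(d,d);A.append(M);b.append(M@e)
    x=np.linalg.lstsq(np.vstack(A),np.hstack(b),rcond=None)[0]
    r=[np.linalg.norm(M@x-c) for M,c in zip(A,b)]; return x,r
E
python3 - <<'E'
from h import *
T=lambda u,v:(355+(u-2.5)/6,147+(v-2.5)/6); S=lambda u,v:(270+(u-2.5)/6,245+(v-2.5)/6)
P={}
for k,a,b in [('pivcap',(512,330),(344,458)),('screw',(141,179),(485,67)),('tip',(135,320),(327,118)),('barA',(405,470),(135,188)),('barB',(447,383),(262,232))]:
    P[k],r=tri(T(*a),S(*b)); print(k,P[k].round(4),np.round(r,4))
for k,uv in dict(pl0=(127,37),pl1=(748,185),pl2=(660,580),pl3=(36,430)).items(): P[k]=ray('top',*T(*uv),.012); print(k,P[k].round(4))
print([np.linalg.norm(P['pl%d'%i]-P['pl%d'%((i+1)%4)]).round(3) for i in range(4)])
A=ray('top',*T(405,470),.11);B=ray('top',*T(447,383),.11);print('bar110',A,B,(A+B)/2,np.linalg.norm(A-B))
A=ray('side',*S(135,188),.11);B=ray('side',*S(262,232),.11);print('bar110 side',A,B,(A+B)/2,np.linalg.norm(A-B))
for n,tp in (('top',ray('top',*T(135,320),.029)),('side',ray('side',*S(327,118),.029))): print(n,'tip',tp,np.linalg.norm((tp-P['pivcap'])[:2]))
ang=lambda v:np.arctan2(v[1],v[0])
a=ang(P['tip']-P['pivcap']);m=ang(P['screw']-P['pivcap']);print('arm',a,'mark',m,np.linalg.norm((P['screw']-P['pivcap'])[:2]),'knob',(a-m)/.3)
E
```

```text
pivcap [ 0.5518 -0.2566  0.0457] [0. 0.]
screw [ 0.6211 -0.0909  0.0459] [0.0013 0.0013]
tip [ 0.5602 -0.0909  0.0232] [0.0026 0.0026]
barA [ 0.4891 -0.1909  0.1086] [0.0002 0.0002]
barB [ 0.5274 -0.2101  0.1054] [0.0016 0.0016]
pl0 [ 0.6912 -0.0898  0.012 ]
pl1 [ 0.6215 -0.3782  0.012 ]
pl2 [ 0.4385 -0.333   0.012 ]
pl3 [ 0.5073 -0.0462  0.012 ]
[np.float64(0.297), np.float64(0.189), np.float64(0.295), np.float64(0.189)]
bar110 [ 0.4892818  -0.19052954  0.11      ] [ 0.52562442 -0.20868195  0.11      ] [ 0.50745311 -0.19960574  0.11      ] 0.04062384129273569
bar110 side [ 0.48892876 -0.19203687  0.11      ] [ 0.52875839 -0.21379257  0.11      ] [ 0.50884357 -0.20291472  0.11      ] 0.04538402771294782
top tip [ 0.55724074 -0.09000864  0.029     ] 0.16664646100025782
side tip [ 0.56225519 -0.09596883  0.029     ] 0.16093786089655535
arm 1.5199352392892518 mark 1.1743589469101257 0.17956402765495258 knob 1.151920974597087
```

Measurements agree: the plate comes out at 297x189 mm, the bar top at about 0.108 m, and pivot to tip at about 165 mm. The knob is at (0.508,-0.201) with bar yaw about -0.47 rad, and it needs roughly 1.15 rad. I'll move above it now.

```bash
python3 -m jog '[[[0,0,13.4],[-625,541,20],-1],[[0,0,13.4],[-625,541,20],-1],[[0,0,13.4],[-625,541,20],-1],[[0,0,13.4],[-625,541,20],-1],[[0,0,13.4],[-625,541,20],-1]]'; cat >> h.py <<'E'
from scipy.spatial.transform import Rotation as Ro
def to(p,yaw):
    o=robot.get_obs(); R=Ro.from_euler('xyz',o['ee_rot']); G=Ro.from_euler('xyz',[np.pi,0,yaw])
    print('t',o['time'],'pos',o['tool_pos'].round(4),'rpy',o['ee_rot'].round(4),'shift mm',(R.inv().apply(np.array(p)-o['tool_pos'])*1000).round(1),'turn',np.degrees((R.inv()*G).as_rotvec()).round(1))
E
python3 -c "
from h import *
to([.508,-.201,.16],1.10)"
```

```text
time: 0.6
tool_pos: [0.2442, 0.3104, 0.1751]
ee_rot: [3.141, 0.0, 1.1]
wrist_force: [0.5, -0.1, 0.2]
width: 0.0942
t 0.6 pos [0.2442 0.3104 0.1751] rpy [3.1415e+00 4.0000e-04 1.1001e+00] shift mm [-336.2  467.1   15.3] turn [0. 0. 0.]
```

```bash
python3 -m jog '[[[0,0,0],[-336,467,15],-1],[[0,0,0],[-336,467,15],-1],[[0,0,0],[-336,467,15],-1],[[0,0,0],[-336,467,15],-1],[[0,0,0],[-336,467,15],-1]]'; python3 -c "
from h import *
to([.508,-.201,.16],1.10)"
```

```text
time: 1.1
tool_pos: [0.3586, 0.0882, 0.1689]
ee_rot: [3.141, -0.001, 1.099]
wrist_force: [0.9, 0.4, 0.1]
width: 0.0942
t 1.1 pos [0.3586 0.0882 0.1689] rpy [ 3.1413e+00 -6.0000e-04  1.0991e+00] shift mm [-189.8  264.5    8.9] turn [ 0. -0. -0.]
```

```bash
python3 -m jog '[[[0,0,0],[-190,264,9],-1],[[0,0,0],[-190,264,9],-1],[[0,0,0],[-190,264,9],-1],[[0,0,0],[-190,264,9],-1],[[0,0,0],[-190,264,9],-1]]';  python3 -c "
from h import *
to([.508,-.201,.16],1.10)"
```

```text
time: 1.6
tool_pos: [0.4731, -0.1341, 0.1617]
ee_rot: [-3.141, -0.0, 1.098]
wrist_force: [0.2, 0.0, 0.8]
width: 0.094
t 1.6 pos [ 0.4731 -0.1341  0.1617] rpy [-3.1411e+00 -4.0000e-04  1.0984e+00] shift mm [-43.7  61.6   1.6] turn [-0.  -0.  -0.1]
```

```bash
python3 -m jog '[[[0,0,0],[-44,62,2],-1],[[0,0,0],[-44,62,2],-1],[[0,0,0],[-44,62,2],-1]]';  python3 -c "
from h import *
to([.508,-.201,.083],1.10)
p,d=snap('side','s1')
print(proj('side',[.508,-.201,.11]),proj('side',robot.get_obs()['tool_pos']))
cv2.imwrite('pics/s1c.png',cv2.resize(p[180:320,240:400,::-1],None,fx=4,fy=4,interpolation=3))"
```

```text
time: 1.9
tool_pos: [0.5082, -0.2023, 0.1582]
ee_rot: [-3.139, 0.001, 1.095]
wrist_force: [0.3, 0.4, -0.3]
width: 0.0938
t 1.9 pos [ 0.5082 -0.2023  0.1582] rpy [-3.1390e+00  5.0000e-04  1.0952e+00] shift mm [ 1.1 -0.5 75.2] turn [-0.2  0.  -0.3]
[302.08949095 278.81463509] [301.32011544 261.61506512]
```

View pics/s1c.png

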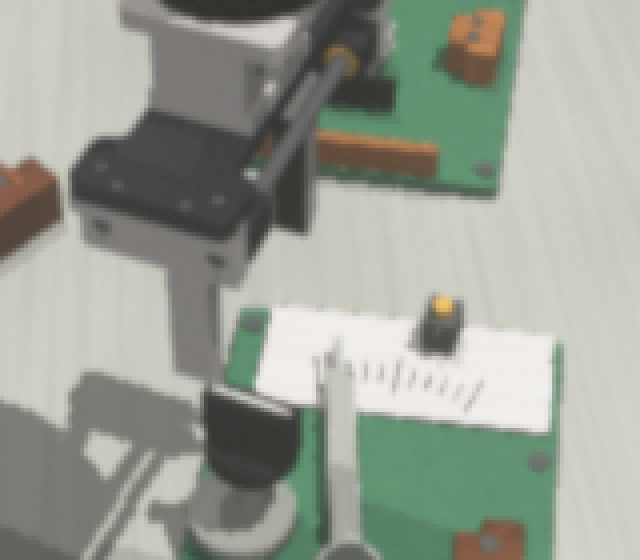

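The fingers straddle the bar, and the tip midpoint at about full px (303,257) matches the TCP projection (301,261). I'll descend and grip.

```bash
python3 -m jog '[[[0,0,0],[1,0,40],-1],[[0,0,0],[1,0,65],-1],[[0,0,0],[1,0,75],-1],[[0,0,0],[1,0,75],-1],[[0,0,0],[1,0,75],0.5]]'; python3 -m jog '[[[0,0,0],[0,0,0],1],[[0,0,0],[0,0,0],1],[[0,0,0],[0,0,0],1],[[0,0,0],[0,0,0],1],[[0,0,0],[0,0,0],1]]'; python3 -c "
from h import *
to([.508,-.201,.083],1.10);o=robot.get_obs();print(o['wrist_torque'])"
```

```text
time: 2.45
tool_pos: [0.5091, -0.1981, 0.0867]
ee_rot: [3.14, -0.0, 1.1]
wrist_force: [1.5, 0.4, 0.5]
width: 0.0891
time: 2.95
tool_pos: [0.5086, -0.1986, 0.0854]
ee_rot: [3.141, -0.0, 1.099]
wrist_force: [0.1, 0.3, 0.5]
width: 0.0497
t 2.95 pos [ 0.5086 -0.1986  0.0854] rpy [ 3.1412e+00 -1.0000e-04  1.0990e+00] shift mm [-2.4  0.6  2.4] turn [ 0.  -0.  -0.1]
[-0.07733218  0.05086877  0.03986908]
```

```bash
python3 -m jog '[[[0,0,0],[0,0,2],1],[[0,0,0],[0,0,2],1],[[0,0,0],[0,0,2],1],[[0,0,0],[0,0,2],1],[[0,0,0],[0,0,2],1]]'; python3 -m jog '[[[0,0,0],[0,0,0],1],[[0,0,0],[0,0,0],1],[[0,0,0],[0,0,0],1]]'; python3 -c "
from h import *
to([.508,-.201,.083],1.10);o=robot.get_obs();print(o['wrist_torque'])"
```

```text
time: 3.45
tool_pos: [0.5069, -0.2014, 0.083]
ee_rot: [-3.141, 0.006, 1.098]
wrist_force: [-3.3, -6.6, -0.3]
width: 0.0133
time: 3.75
tool_pos: [0.5069, -0.2014, 0.083]
ee_rot: [-3.141, 0.006, 1.098]
wrist_force: [-3.5, -6.4, 0.1]
width: 0.0132
t 3.75 pos [ 0.5069 -0.2014  0.083 ] rpy [-3.1411  0.0058  1.0976] shift mm [0.8 0.8 0. ] turn [-0.   0.3 -0.1]
[-1.16217628  0.6193971  -0.09686215]
```

```bash
python3 -m jog '[[[0,0,0],[-3,0,0],1],[[0,0,7],[-3,0,0],1],[[0,0,14],[-3,0,0],1],[[0,0,21],[-3,0,0],1],[[0,0,25],[-3,0,0],1]]'; python3 -c "
from h import *
p,d=snap('side','s2')
to([.508,-.201,.083],-.05);o=robot.get_obs();print(o['wrist_torque'])
cv2.imwrite('pics/s2c.png',cv2.resize(p[230:330,270:390,::-1],None,fx=6,fy=6,interpolation=3))"
```

```text
time: 4.25
tool_pos: [0.5072, -0.2011, 0.083]
ee_rot: [-3.141, -0.0, 0.66]
wrist_force: [0.1, -1.0, -0.7]
width: 0.0131
t 4.3 pos [ 0.5072 -0.2011  0.083 ] rpy [-3.1414e+00 -4.0000e-04  6.5870e-01] shift mm [0.7 0.4 0. ] turn [-0.  -0.  40.6]
[-0.21179851  0.016892    0.09913411]
```

View pics/s2c.png

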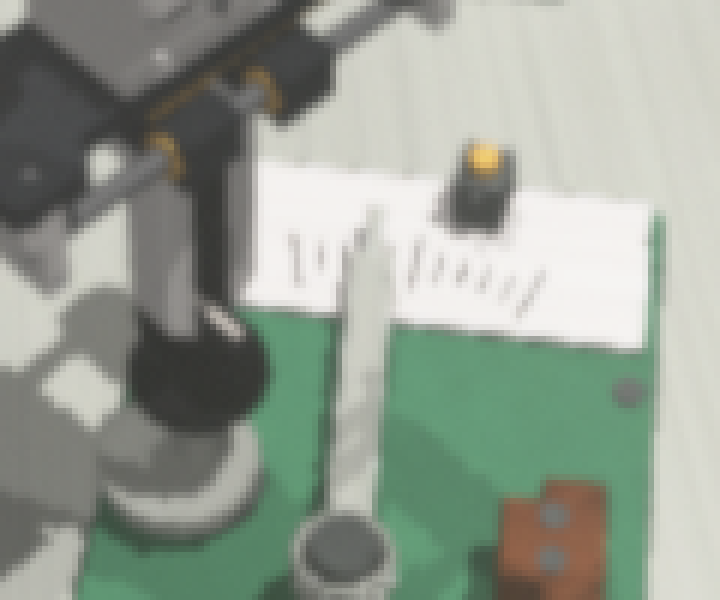

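```bash
python3 - <<'E'
from h import *
S=lambda u,v:(270+(u-2.5)/6,230+(v-2.5)/6); 
ang=lambda v:np.arctan2(v[1],v[0])
pv=ray('side',*S(345,549),.0457);print('piv',pv)
t0=ray('side',*S(327,208),.029);t1=ray('side',*S(375,207),.029);sc=ray('side',*S(485,157),.0459)
for n,x in(('t0',t0),('t1',t1),('sc',sc)): print(n,x.round(4),np.linalg.norm((x-pv)[:2]).round(4),ang(x-pv))
# rider body edges left/right at same row
for u in(455,513): x=ray('side',*S(u,190),.035);print(x,ang(x-pv))
E
```

```text
piv [ 0.55211358 -0.25697752  0.0457    ]
t0 [ 0.5623 -0.096   0.029 ] 0.1613 1.5078914379724755
t1 [ 0.5804 -0.0971  0.029 ] 0.1624 1.3958354154975026
sc [ 0.6224 -0.0908  0.0459] 0.1804 1.170504029730439
[ 0.61070453 -0.09655474  0.035     ] 1.220619912632728
[ 0.63255435 -0.09847195  0.035     ] 1.1011707516278384
```

The knob turns the arm as expected: the tip is at crop (375,208) and the rider at (484,190). About 0.225 rad of arm swing remains, or about 43° of knob. I'll do 37° and measure again.

```bash
python3 -m jog '[[[0,0,8],[0,0,0],1],[[0,0,16],[0,0,0],1],[[0,0,24],[0,0,0],1],[[0,0,32],[0,0,0],1],[[0,0,37],[0,0,0],1]]'; python3 -m jog '[[[0,0,0],[0,0,0],1],[[0,0,0],[0,0,0],1]]'; python3 -c "
from h import *
p,d=snap('side','s3');snap('top','t3')
to([.508,-.201,.083],-.05);o=robot.get_obs();print(o['wrist_torque'])
cv2.imwrite('pics/s3c.png',cv2.resize(p[240:330,310:390,::-1],None,fx=6.6,fy=6.6,interpolation=3))"
```

```text
time: 4.8
tool_pos: [0.5077, -0.2009, 0.083]
ee_rot: [-3.141, -0.001, 0.015]
wrist_force: [1.2, -0.8, -1.0]
width: 0.0133
time: 5.0
tool_pos: [0.5077, -0.2009, 0.083]
ee_rot: [-3.141, -0.001, 0.02]
wrist_force: [1.7, -0.4, -2.2]
width: 0.0131
t 5.1 pos [ 0.5077 -0.2009  0.083 ] rpy [-3.141e+00 -1.300e-03  1.890e-02] shift mm [0.3 0.1 0. ] turn [-0.  -0.1  3.9]
[-0.08375989 -0.49985693  0.11891891]
```

View pics/s3c.png

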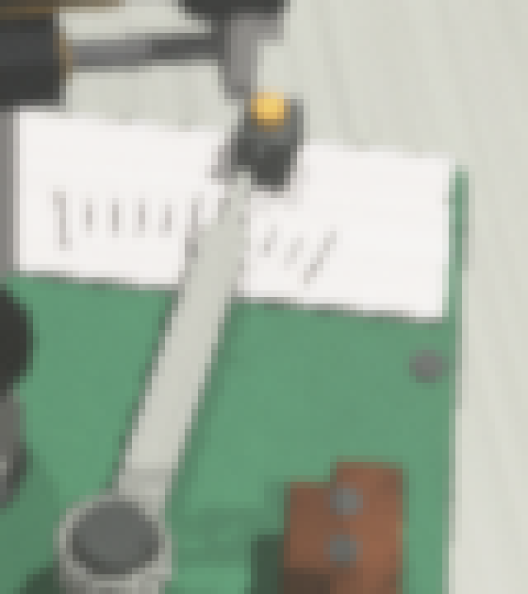

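```bash
python3 - <<'E'
from h import *
S=lambda u,v:(310+(u-2.8)/6.6,240+(v-2.8)/6.6)
ang=lambda v:np.arctan2(v[1],v[0]).round(4)
pv=ray('side',*S(115,537),.0457)
print('piv',pv)
f=lambda n,u,v,z:print(n,(x:=ray('side',*S(u,v),z)).round(4),np.linalg.norm((x-pv)[:2]).round(4),ang(x-pv))
f('tip',246,174,.029); f('screw',268,107,.0459)
# arm edges between green rows: light gray (low sat) vs green, in full-res picture
p=np.load('pics/s3.npz')['p']; hsv=cv2.cvtColor(p,cv2.COLOR_RGB2HSV)
L=[];Rr=[];M=[]
for v in range(286,312):
    row=hsv[v,322:350,1].astype(int); k=np.where(row<70)[0]
    if len(k)<3: continue
    a=ray('side',322+k[0]-.5,v,.029);b=ray('side',322+k[-1]+.5,v,.029); L.append(a);Rr.append(b);M.append((a+b)/2)
    if v%6==0: print(v,322+k[0],322+k[-1])
M=np.array(M)[:,:2]; c=np.polyfit(M[:,1],M[:,0],1); print('arm line angle',np.arctan2(1,c[0]),'x at pivot y',np.polyval(c,pv[1]))
# dark rider mask
d=(p[250:275,338:365].max(2)<90); ys,xs=np.where(d); print(p[250:272,338:362].max(2))
E
```

```text
piv [ 0.55198543 -0.25663807  0.0457    ]
tip [ 0.613  -0.1055  0.029 ] 0.163 1.1871
screw [ 0.6219 -0.0909  0.0459] 0.1799 1.1718
288 335 344
294 333 342
300 331 340
306 329 338
arm line angle 1.1823120270945129 x at pivot y 0.5516407200296104
[[194 199 200 201 188 143 123 138 143 146 163 200 214 214 216 213 212 213
  214 215 215 212 208 210]
 [206 209 212 211 200 158 130 138 142 145 165 203 215 214 216 214 212 212
  214 215 215 212 208 209]
 [206 209 212 212 204 168 133 133 135 140 166 202 212 214 215 214 213 212
  215 214 215 213 209 208]
 [206 208 211 213 208 182 141 126 121 131 165 200 215 219 217 211 209 210
  212 215 215 213 209 208]
 [207 208 211 212 211 196 158 139 132 132 167 208 224 228 222 201 192 198
  210 214 215 215 210 208]
 [206 206 210 212 213 206 186 173 160 144 185 228 237 238 227 177 154 172
  203 214 214 215 212 208]
 [206 207 210 212 213 212 208 196 168 139 178 228 238 238 225 163 128 151
  198 214 214 215 212 209]
 [206 206 210 212 213 213 212 200 160 119 146 203 223 223 203 146 120 141
  195 214 216 216 213 209]
 [202 208 213 215 215 214 210 189 144 103 112 1
[... 667 characters left out ...]
43 241 228 194 167 151 122 122 115  90  79  79  80  83 105 161 215
  232 241 244 243 244 244]
 [244 244 240 221 183 169 156 146 169 159 109  81  80  81  86 123 187 220
  230 241 243 243 243 244]
 [244 244 242 235 217 198 175 173 196 188 130  99  96  90  97 144 206 225
  234 242 243 244 244 244]
 [243 242 240 241 238 229 201 197 204 192 167 155 145 127 139 177 218 230
  240 243 244 244 244 244]
 [241 234 230 240 240 227 205 208 203 191 211 213 204 184 194 214 223 232
  242 244 245 245 245 245]
 [238 220 224 239 235 203 187 205 207 205 225 226 224 224 226 225 226 234
  242 244 244 244 244 244]
 [234 205 224 239 233 195 194 207 211 217 226 230 231 238 239 234 235 240
  243 243 243 243 243 243]]
```

The arm now stands at about 1.183–1.187 rad against about 1.172 rad for the mark, so about 2.5° of knob is left. I'll turn that, then check again in both views.

```bash
python3 -m jog '[[[0,0,2.5],[0,0,0],1],[[0,0,2.5],[0,0,0],1],[[0,0,2.5],[0,0,0],1]]'; python3 -c "
from h import *
p,d=snap('side','s4');q,_=snap('top','t4')
to([.508,-.201,.083],-.05)
f=lambda r,h:cv2.resize(r[:,:,::-1],(int(r.shape[1]*h/r.shape[0]),h),interpolation=3)
cv2.imwrite('pics/c4.png',np.hstack([f(p[240:330,320:370],590),f(q[160:225,370:420],590)][:2])[:,:800])"
```

```text
time: 5.4
tool_pos: [0.5077, -0.2009, 0.0831]
ee_rot: [-3.141, -0.001, -0.025]
wrist_force: [4.2, 1.6, -3.4]
width: 0.0129
t 5.5 pos [ 0.5077 -0.2009  0.0831] rpy [-3.141e+00 -1.300e-03 -2.540e-02] shift mm [0.3 0.1 0.1] turn [-0.  -0.1  1.4]
```

View pics/c4.png

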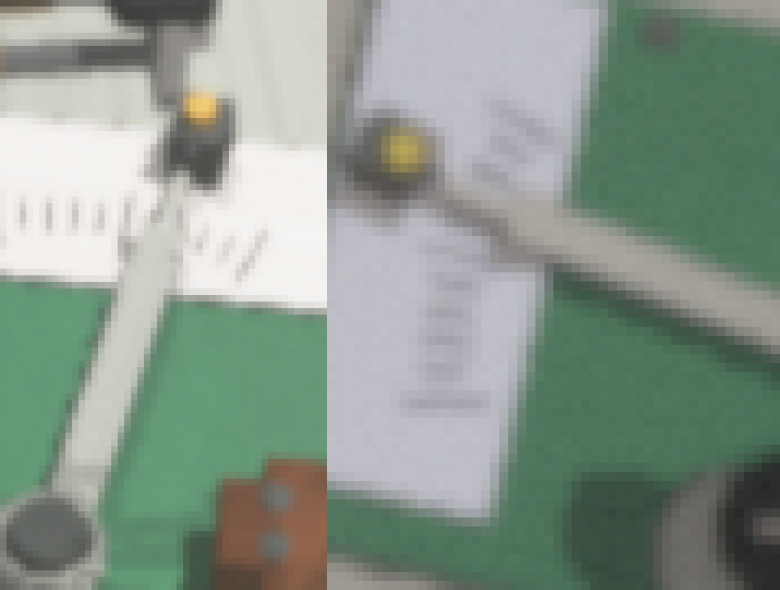

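Both views show the arm nearly on the rider: side tip at (180,180), top tip at (440,195), screw at (403,150). Next I'll fit the arm line in both views.

```bash
cat > m.py <<'E'
from h import *
import sys
def meas(s,t):
    # side: arm rows over green
    p=np.load(f'pics/{s}.npz')['p'];h=cv2.cvtColor(p,cv2.COLOR_RGB2HSV);M=[]
    for v in range(288,311):
        k=np.where(h[v,324:352,1]<70)[0]
        if len(k)>3: M.append((ray('side',323.5+k[0],v,.031)+ray('side',324.5+k[-1],v,.031))/2)
    M=np.array(M)[:,:2];c=np.polyfit(M[:,1],M[:,0],1)
    q=np.load(f'pics/{t}.npz')['p'];h=cv2.cvtColor(q,cv2.COLOR_RGB2HSV);N=[];B=[]
    for u in range(397,430):
        k=np.where(h[183:212,u,1]<60)[0]
        if len(k)>2: N.append((ray('top',u,182.5+k[0],.031)+ray('top',u,183.5+k[-1],.031))/2)
    N=np.array(N)[:,:2];e=np.polyfit(N[:,1],N[:,0],1)
    for n,cc,im,pic,z0 in(('side',c,p,(np.s_[250:265],np.s_[340:360]),0),('top',e,q,(np.s_[170:182],np.s_[372:386]),0)):
        g=cv2.cvtColor(im,cv2.COLOR_RGB2HSV)[pic].astype(int); y=(abs(g[...,0]-25)<9)&(g[...,1]>110)
        ys,xs=np.where(y); sc=ray(n,xs.mean()+pic[1].start,ys.mean()+pic[0].start,.046)
        on=np.polyval(cc,sc[1]); a=np.arctan2(1,cc[0])
        print(n,'angle',a.round(4),'x@pivot',np.polyval(cc,-.2566).round(4),'screw',sc.round(4),'px',y.sum(),'arm line past screw by mm (+ = still to go)',((sc[0]-on)*np.sin(a)*1000).round(2))
meas(*sys.argv[1:])
E
python3 m.py s3 t3; python3 m.py s4 t4
```

```text
side angle 1.194 x@pivot 0.5527 screw [ 0.6218 -0.0928  0.046 ] px 16 arm line past screw by mm (+ = still to go) 3.92
top angle 1.1772 x@pivot 0.5439 screw [ 0.6202 -0.0906  0.046 ] px 7 arm line past screw by mm (+ = still to go) 6.81
side angle 1.1803 x@pivot 0.5528 screw [ 0.6221 -0.0929  0.046 ] px 15 arm line past screw by mm (+ = still to go) 1.77
top angle 1.1426 x@pivot 0.5408 screw [ 0.6202 -0.0906  0.046 ] px 7 arm line past screw by mm (+ = still to go) 3.32
```

```bash
python3 - <<'E'
from h import *
q=np.load('pics/t4.npz')['p'].astype(int)
for u in (400,408,416,424,432): 
    print(u); print('R',q[180:208,u,0]);print('G',q[180:208,u,1])
print(q[168:186,374:396].sum(2)//3)
print(proj('top',[.5518,-.2566,.0457]),proj('top',[.5518,-.2566,.031]))
E
```

```text
400
R [ 77  77  80  97 128 155 167 167 165 155 126  89  69  68  73  75  75  77
  77  76  78  81  76  78  78  76  76  76]
G [115 116 118 126 142 157 163 163 162 152 127  98  87  95 109 114 115 120
 116 117 120 121 117 119 118 117 117 117]
408
R [ 79  79  79  80  78  81  91 121 148 161 164 165 155 135  99  69  59  65
  73  76  75  76  76  78  77  76  74  78]
G [118 119 121 121 118 120 123 135 150 158 161 161 151 135 105  87  86  96
 111 117 116 117 117 119 118 118 115 118]
416
R [ 78  79  78  76  78  77  79  76  78  83 105 133 154 161 161 157 139 105
  70  60  61  71  75  77  75  77  75  75]
G [117 117 117 118 119 119 120 118 118 119 128 142 154 158 159 154 137 110
  86  85  93 109 115 119 117 116 116 118]
424
R [ 72  71  69  70  71  73  76  77  74  75  75  75  80  99 126 147 151 152
 148 135 107  72  55  53  47  45  47  45]
G [ 98  84  74  74  82  98 113 115 115 117 115 115 117 122 136 147 149 149
 146 134 109  81  67  66  55  50  53  50]
432
R [68 72 68 66 60 63 63 63 57 55 53 51 51 49 50 50 54 58 59 59 58 62 56 51
 49 49 43 45]
G [68 71 67 65 60 64 61 63 57 56 56 55 56 55 55 55 57 6
[... 1064 characters left out ...]
81  82  89  93  97 100 111 138 166 179 178 168 161 161 163 177 185
  189 190 190 179]
 [ 96  86  82  81  86  95 109 120 139 157 169 171 171 171 167 164 170 178
  181 184 186 172]
 [121 108  94  92  97 111 122 130 136 145 154 161 166 168 171 171 167 168
  171 174 176 162]
 [133 127 120 115 125 142 146 140 136 131 135 144 151 159 166 166 165 165
  166 167 167 152]
 [152 144 137 139 155 172 171 161 150 135 126 131 132 141 149 154 161 163
  167 165 164 155]
 [173 162 156 160 176 187 186 178 170 152 141 134 127 126 128 137 156 163
  165 165 165 161]
 [186 181 176 176 184 190 190 189 185 175 169 159 144 133 122 128 147 159
  163 164 164 166]]
[439.93099178 201.56159347] [438.23711047 201.88544099]
```

```bash
python3 - <<'E'
from h import *
N=np.array([ray('top',u,v,.031) for u,v in((400,187),(408,190.15),(416,193.5),(424,196.7))])[:,:2]
e=np.polyfit(N[:,1],N[:,0],1);a=np.arctan2(1,e[0]);print(a,np.polyval(e,-.2566))
q=np.load('pics/t0.npz')['p'].astype(float); w=np.clip(q[170:182,373:384,0]-q[170:182,373:384,2]-20,0,None); ys,xs=np.mgrid[170:182,373:384]
s=((w*xs).sum()/w.sum(),(w*ys).sum()/w.sum());sc=ray('top',*s,.046);print(s,sc,(sc[0]-np.polyval(e,sc[1]))*np.sin(a)*1000)
for pv in([.5518,-.2566],):print('screw angle',np.arctan2(*(sc[:2]-pv)[::-1]))
p=np.load('pics/s4.npz')['p'].astype(float); w=np.clip(p[248:262,342:360,0]-p[248:262,342:360,2]-30,0,None); ys,xs=np.mgrid[248:262,342:360]
s=((w*xs).sum()/w.sum(),(w*ys).sum()/w.sum());print('side',s,ray('side',*s,.046))
# edge half-levels in side
for v in(290,296,302,308): print(v,p[v,322:352,0].astype(int))
E
```

```text
1.1820501245292074 0.5501608514301255
(np.float64(378.0553191489362), np.float64(176.2127659574468)) [ 0.62037839 -0.09075561  0.046     ] 2.1185164739962055
screw angle 1.1786975089640241
side (np.float64(350.31225806451613), np.float64(256.02258064516127)) [ 0.6220527  -0.09169936  0.046     ]
290 [100 100 100  99  99 100  99  99 101 100 100  98  95 125 183 201 205 206
 204 202 197 164 114  93  94 100 101 102 102 101]
296 [ 98 100  99  99  99  99 100  99  99  95  92 129 184 201 204 205 203 203
 197 164 114  93  95  99  99 100 100 102 101 102]
302 [ 99  99 100  99  98  99  99  96  93 139 191 203 203 204 203 201 196 164
 112  91  93  98 100 101 101 100 101 100 100 101]
308 [100  99  99  98  99  95  90 131 184 200 203 204 201 200 197 165 114  90
  92  97 100 100 100 100 101 100 101 101 101 100]
```

```bash
python3 - <<'E'
from h import *
for z in(.029,.032):
    N=np.array([ray('side',u,v,z) for u,v in((339.36,290),(337.33,296),(335.24,302),(333.33,308))])[:,:2]
    e=np.polyfit(N[:,1],N[:,0],1);a=np.arctan2(1,e[0]);sc=np.array([.62205,-.0917])
    pv=[.552,-.2566]
    print(a,np.polyval(e,-.2566),'screw off',(sc[0]-np.polyval(e,sc[1]))*np.sin(a)*1000,'screw ang',np.arctan2(*(sc-pv)[::-1]))
E
```

```text
1.1839265426354235 0.5528205844540237 screw off 1.8976372068692986 screw ang 1.1690926274769704
1.183926542635425 0.5533729314447279 screw off 1.3861116422966915 screw ang 1.1690926274769704
```

Both views agree that 1.4–2.1 mm remains, which is about 2° of knob. I'll turn that, re-measure, then release.

```bash
python3 -m jog '[[[0,0,2],[0,0,0],1],[[0,0,2],[0,0,0],1],[[0,0,2],[0,0,0],1]]'; cat > m2.py <<'E'
from h import *
import sys
def cen(r,th,o):  # longest run above th, half-level edges
    n,l,st,_=cv2.connectedComponentsWithStats((r>th).astype(np.uint8)[None]); i=1+st[1:,4].argmax(); a=st[i,0];b=a+st[i,2]-1
    return o+(a-(r[a]-th)/(r[a]-r[a-1])+b+(r[b]-th)/(r[b]-r[b+1]))/2
for t,n in zip(sys.argv[1:],('side','top')):
    p=np.load(f'pics/{t}.npz')['p'].astype(float)
    if n=='side': N=[ray(n,cen(p[v,322:354,0],150,322),v,.031) for v in range(290,309,3)];sc=np.array([.62205,-.0917])
    else: N=[ray(n,u,cen(p[182:206,u,0],115,182),.031) for u in range(400,425,4)];sc=np.array([.62038,-.09076])
    N=np.array(N);e=np.polyfit(N[:,1],N[:,0],1);a=np.arctan2(1,e[0]);print(n,a,np.polyval(e,-.2566),'to go mm',(sc[0]-np.polyval(e,sc[1]))*np.sin(a)*1000)
E
python3 -c "
from h import *
snap('side','s5');snap('top','t5');to([.508,-.201,.083],-.05)"; python3 m2.py s4 t4; python3 m2.py s5 t5
```

```text
time: 5.8
tool_pos: [0.5078, -0.2009, 0.083]
ee_rot: [-3.141, -0.001, -0.06]
wrist_force: [5.2, 0.3, -4.0]
width: 0.0133
t 5.9 pos [ 0.5077 -0.2009  0.0831] rpy [-3.141e+00 -1.300e-03 -6.050e-02] shift mm [0.3 0.1 0.1] turn [-0.  -0.1 -0.6]
side 1.1836507120362247 0.5531559912104015 to go mm 1.537726146753012
top 1.1802010783170653 0.5499554601855272 to go mm 1.9786069172889236
side 1.1775675330418398 0.5533367612719243 to go mm 0.2836273962395689
top 1.1717649690466105 0.5501282776210846 to go mm 0.29944161423923477
```

Both views now read 0.3 mm to go. I'll release and rise.

```bash
python3 -m jog '[[[0,0,0],[0,0,0],-1],[[0,0,0],[0,0,0],-1],[[0,0,0],[0,0,0],-1],[[0,0,0],[0,0,0],-1],[[0,0,0],[0,0,0],-1]]'; python3 -m jog '[[[0,0,0],[0,0,-30],-1],[[0,0,0],[0,0,-70],-1],[[0,0,0],[0,0,-110],-1],[[0,0,0],[0,0,-110],-1],[[0,0,0],[0,0,-110],-1]]'; python3 -m jog '[[[0,0,0],[-45,0,0],-1],[[0,0,0],[-90,0,0],-1],[[0,0,0],[-130,0,0],-1],[[0,0,0],[-130,0,0],-1],[[0,0,0],[-130,0,0],-1]]';python3 -c "
from h import *
p,_=snap('side','s6');q,_=snap('top','t6');print(robot.get_obs()['wrist_force'])
a=np.load('pics/t0.npz')['p']
cv2.imwrite('pics/c6.png',cv2.resize(q[125:245,200:490,::-1],(800,331),interpolation=3))
print('spare jig diff',np.abs(a[130:225,208:330].astype(int)-q[130:225,208:330]).max(2).mean())"; python3 m2.py s6 t6
```

```text
time: 6.4
tool_pos: [0.5068, -0.2013, 0.0833]
ee_rot: [3.142, 0.0, -0.062]
wrist_force: [-0.1, -0.1, 1.1]
width: 0.0496
time: 6.9
tool_pos: [0.5076, -0.2015, 0.1945]
ee_rot: [3.14, -0.002, -0.062]
wrist_force: [0.4, -0.0, -0.9]
width: 0.0894
time: 7.4
tool_pos: [0.3766, -0.1928, 0.1918]
ee_rot: [-3.14, 0.001, -0.062]
wrist_force: [-0.0, 0.0, -0.0]
width: 0.0941
[-0.1236148  -0.47637368  0.34440863]
spare jig diff 10.889042277825713
side 1.1766033042769326 0.5532667328203171 to go mm 0.1760320005502796
top 1.1689731067967848 0.54979090733536 to go mm 0.10710891491687002
```

View pics/c6.png

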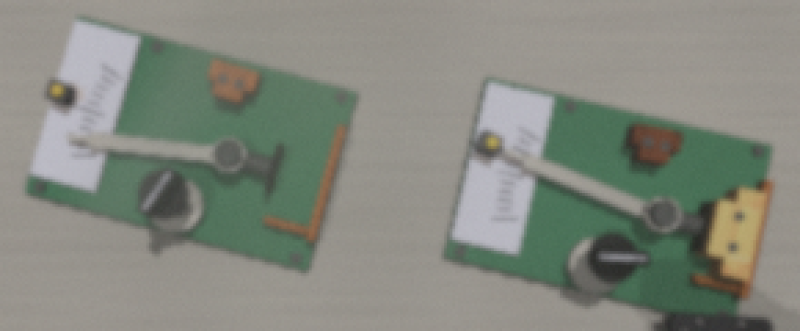

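The pointer of the block-holding jig stays on the rider after release: tip at (497,150), screw at (491,143). The spare jig's arm is where it was, and the gripper is clear. I'll hand the job in.

```bash
python3 -c "
from bench import close_job
print(close_job())"
```

```text
the job is handed in; nothing more can be done
None
```

I turned the knob of the jig holding the block clockwise by about 1.16 rad, until its pointer tip stood at the set mark. Then I opened the gripper, rose, backed away and handed the job in at about 7.5 s.

- **Pointer:** After release, the arm line passes within 0.2 mm of the rider's screw in both views. The camera calibration is only good to about 2 mm, so that is the real accuracy. The two views place the arm's line past its pivot about 3.5 mm apart.
- **Mark:** I took the screw's centre as the centre of the mark, because the rider's own point was too small to resolve directly.
- **Spare jig:** Its pointer and rider look unmoved in the final picture. The pixel difference there was 10.9 grey levels, which I put down to lighting and shadow, and I did not measure its tip separately.
- **Forces:** The readings between moves stayed under about 8 N.

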